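# Park the vegetable slicer's food holder behind its safety catch

### The arm

A 6-joint arm with a two-finger parallel gripper is mounted at the origin on a cart in front of the work surface, level with it; the furniture and walls round the work are solid. World frame = base frame: x ahead of the robot, y to its left, z up, the work surface at z = 0. Lengths are in mm, angles in rad, forces in N, time in s.
With the tool pointing down it reaches from about 275 to 750 mm from the base axis. Payload 10.2 kg.
Tool frame: the origin (TCP) lies at the very end of the fingers, on their centre line; the grasp point (between the pads) lies 19 mm behind it; z points along the fingers, y is the line along which they close (so a half turn about z gives the same grasp; the last joint's range is limited). The gripper opens to 85 mm and grips with 20 to 120 N. Pads are 22 mm wide; open, the fingers measure 114 mm over their backs; the gripper's body (76 mm by 85 mm) begins 54 mm behind the grasp point. The pads swing forward as they close: fully open they stand 13 mm farther back than shut.
Start: joints at [-0.223, 0.313, 1.498, -0, 1.331, -0.223], TCP at [525.006, -0.013, 231.294] pointing down, gripper open.
Joint ranges: [-2.94, 2.94], [-0.97, 2.17], [0.19, 2.56], [-1.23, 4.37], [0.02, 3.11], [-2.88, 2.88]. Speed limits (rad/s): [2.39, 2.39, 3.01, 3.14, 3.14, 3.14].

### API

Orientations are given as a unit quaternion [w, x, y, z].
In Python, from rig import ctrl gives the robot as it stands.
- The arm moves only by the shell command python3 -m pendant 'ROWS' [FORCE]. ROWS is JSON, a list that holds one entry, the list of rows, each a list of 5 numbers: the shift along the tool's x, y, z normalised to -1 to 1, where 1 is 200 mm, then the turn about the tool's z normalised to -1 to 1, where 1 is pi rad, then the opening, from 0 (shut) to 1 (fully open). In form: [[[dx, dy, dz, spin, hand], ...]]. A call has 1 to 12 rows; each row is the pose to reach, as a shift and turn from the pose commanded when the call began, along the tool's axes at that moment, turning the shorter way round; what a row does not reach only later rows make up. A row lasts 1/10 s, in which the tool goes at most 50 mm and 8.59 degrees, less where a joint would pass 70% of its speed; a pose out of reach is approached as far as the arm can. A call with a number of a shift or a turn outside -1 to 1 is refused whole. A call with a gripper value outside its range is refused whole. The fingers move at their own pace and stop on an object; FORCE is the grip in N (left out, the last holds). Time passes only in rows, so rows that repeat a pose let the fingers close. It gives the time, the measured TCP pose, the force, the opening and the grip force at its end, in the units of the state.
- ctrl.sense(): the state, without advancing time (a new reading comes with each control period).
- ctrl.capture(name): name is "scene" or "side" or "wrist"; returns (picture, depth): 480x640x3 uint8, blue, green, red; 480x640 float32, mm along the optical axis (not along the pixel's ray), 0 where there is no reading.
- ctrl.get_calibration(name): a dict with "K" (3x3 intrinsics, pixels), "origin" and "rotation" of the camera in the world. Camera axes: x right, y down, z forward; pixel columns grow to the right and rows downward; lengths in mm; the calibration is good to about 2 mm. A picture is of the moment at which its call begins: read the wrist's pose just before it. get_calibration takes no time and is no camera call; for the wrist camera it gives the pose at the moment of the call.
- ctrl.finish_job(): hands the job in; it is judged then, once.
The state is a dict: "time_s": time; "joints": joint angles; "dq": joint speeds; "tau": joint torques, N m; "eef_pos": TCP position; "ee_rot": TCP orientation; "force": force on the tool from outside, world axes, zero at the start; "wrist_torque": the same for the moment, N m; "grip_width": opening from 0.0 (shut) to 1.0 (fully open); "grip_force": force on a finger pad.
Only numpy, scipy, OpenCV 4.12 (cv2) and the standard library are available. Lean on these libraries where they do the work, as an engineer would, in place of code of your own. Each camera call takes 0.05 s, during which the arm holds its last target. There are 200 camera calls.

### The job

Make the vegetable slicer safe to put away: with a fingertip hold its red spring bar down, and meanwhile push the black food holder's side tongue so that the holder slides past the catch, over the blade and fully home against the front bar, until the red bar springs back up and locks it. Only press and push, grip and lift nothing; leave the slicer standing where it is, do not disturb the cup, jar and tin beside it, and finish clear of everything.

Things in the scene. Friction and masses are not known exactly. Their poses are not given: they have to be found in the camera images.
- slicer: Flat vegetable slicer (mandoline), white plastic and steel, 376 mm long with its rear loop, 124 mm wide over the rails; loose on rubber feet, about 2 kg, stays put under pushes up to 10 N. Origin on the worktop under the middle of the frame. x: slicing direction, from the rear loop to the front bar; y: to the side with the red catch; z up. Rail tops 45 mm above the worktop.
- holder (a joint): Travel of the black food holder along the slicer's x, m: 0 rearmost, 0.138 fully home at the front bar. Captive on the rails, slides with about 1 N. The raised catch stops it at 0.025. From about 0.03 on, its skid itself keeps the lowered catch down (catch about 0.008), until at 0.135 the catch springs up behind it. 100 x 124 mm, 80 mm high; grey knob on top to 110 mm above the worktop.
- catch (a joint): How far the red spring catch is pressed straight down, m: 0 = up (locking), 0.011 = fully down. The holder can pass when it is more than 0.0085 down. The spring pushes back with 2.5 N at the start and 6.3 N fully down.
- bar_top (a point): Middle of the top of the red catch's thumb bar, the face to press: 86 mm long along the slicer's x, 24 mm wide, 61 mm above the worktop when up, 50 mm when fully down. It lies outside the rail; nothing fixed beside it is higher than 46 mm. Axes as the slicer's.
- tongue (a point): Middle of the rear face (to the slicer's -x) of the holder's grey thumb tongue, the face to push on; moves with the holder. The tongue is 18 mm long along x, sticks out sideways over the red bar, 64 to 81 mm above the worktop, so it clears the raised bar. The bar is open from above behind it: one fingertip can stand on the bar and push the tongue as it slides along.
- cup: Small red-brown cup, 57 mm wide and 38 mm high, loose, beside the rear end of the red bar. Origin at the centre of its underside.
- spice_jar: Spice jar, 45 mm wide and 105 mm high, loose, on the far side of the slicer. Origin at the centre of its underside.
- tin: Low round tin with a fruit picture, 75 mm wide and 58 mm high, loose, on the far side of the slicer. Origin at the centre of its underside.
- nose_top (a point): Top of the catch's red nose, one piece with the bar, just ahead of the bar's front end: it stands in the rail in the way of the holder, 10 mm long, 8 mm above the rail when up, sunk below it when fully down. Axes as the slicer's.

How it is judged (in metres and radians):
On the way, in this order (a step that is already met when the one before it is completed fails the run):
1. the red bar is held down by the fingers while the food holder is still behind the catch (value of joint catch above 0.008 m and contact force between the fingers and catch above 1 N and value of joint holder below 0.03 m), for 0.1 s.
2. the food holder has slid past the lowered nose and lies over it (value of joint holder above 0.04 m and value of joint catch above 0.006 m), for 0.05 s.
At the end, for the whole second after the job is handed in: The food holder is fully home against the front bar (within 4 mm), the red catch has sprung up behind it (within 2 mm of fully up), and the slicer stands at rest flat on its feet (value of joint holder above 0.134 m and value of joint catch below 0.002 m and angle between slicer's own z axis and vertical below 0.03 rad and linear speed of slicer below 0.01 m/s); the robot touches nothing.
It fails at once if the slicer is lifted or tipped (8 mm, 0.06 rad) (height (world z) of slicer above 0.008 m or angle between slicer's own z axis and vertical above 0.06 rad).
It fails at once if the slicer is shoved more than 40 mm from where it stood (distance of slicer from where it was at the start of the episode above 0.04 m).
It fails at once if the food holder is gripped, or pushed with more than 35 N (contact force between the fingers and holder above 35 N).
It fails at once if the cup, the spice jar or the tin is moved more than 20 mm (distance of any of cup, spice_jar, tin from where it was at the start of the episode above 0.02 m).
It also fails if it takes over 38 s, if anything falls off the work surface, if the arm or the gripper's body presses on something with over 40 N, if the wrist force passes 120 N, or if a joint passes its speed limit or range.

## Working session

There is one attempt and no reset: what is moved stays moved. The work goes in short steps, Python scripts to look and compute and a shell command to move; the robot and the scene stay as the last step left them, time stands still between calls to the robot, and variables do not carry over. Pictures are saved under pics/ and viewed, at most 10 in all, crops included, and the job is handed in when it is done.

```bash
mkdir -p pics
cat > h.py <<'E'
import numpy as np, cv2
from rig import ctrl
def snap(name):
    c=ctrl.get_calibration(name); im,d=ctrl.capture(name)
    return im,d,np.array(c["K"]),np.array(c["origin"]),np.array(c["rotation"])
def cloud(d,K,o,R):
    v,u=np.mgrid[:480,:640]
    P=np.stack([(u-K[0,2])/K[0,0]*d,(v-K[1,2])/K[1,1]*d,d],-1)
    return P@R.T+o
def plane(u,v,z,K,o,R):
    r=R@np.linalg.solve(K,[u,v,1.]); return o+r*(z-o[2])/r[2]
E
python3 - <<'E'
from h import *
print(ctrl.sense())
for n in("scene","side"):
    im,d,K,o,R=snap(n); cv2.imwrite(f"pics/{n}1.png",im); np.savez(n+".npz",im=im,d=d,K=K,o=o,R=R)
    P=cloud(d,K,o,R)
    h=cv2.cvtColor(im,cv2.COLOR_BGR2HSV)
    m=(((h[...,0]<8)|(h[...,0]>172))&(h[...,1]>150)&(h[...,2]>60)).astype(np.uint8)
    k,l,s,c=cv2.connectedComponentsWithStats(m)
    print(n,o)
    for i in range(1,k):
        if s[i,4]>40:
            q=P[(l==i)&(d>0)]; print(s[i],np.median(q,0).round(),q.min(0).round(),q.max(0).round())
E
```

```text
{'time_s': 0.0, 'joints': array([-2.23404090e-01,  3.13443372e-01,  1.49844491e+00,  1.66185668e-05,
        1.33099749e+00, -2.23411546e-01]), 'dq': array([ 7.42817330e-05,  1.23585803e-05,  7.00922360e-04,  6.11424962e-05,
       -7.06425279e-04, -1.01658750e-03]), 'tau': array([-5.78409599e-04, -4.12261176e+01, -2.59742296e+01, -3.58453699e-04,
        4.11797926e-03, -1.23038126e-05]), 'eef_pos': array([5.24741410e+02, 4.86639079e-02, 2.30735521e+02]), 'ee_rot': array([-5.51417591e-04,  7.07105396e-01,  7.07107870e-01, -3.37704738e-04]), 'force': array([-0.56453711,  0.33456317,  0.42733153]), 'wrist_torque': array([ 0.07624535, -0.01743795, -0.0032837 ]), 'grip_force': 0.0, 'grip_width': 0.9953674177691957}Traceback (most recent call last):
  File "<stdin>", line 5, in <module>
  File "h.py", line 9, in cloud
    return P@R.T+o
           ~^~~~
ValueError: matmul: Input operand 1 has a mismatch in its core dimension 0, with gufunc signature (n?,k),(k,m?)->(n?,m?) (size 4 is different from 3)
```

View pics/scene1.png

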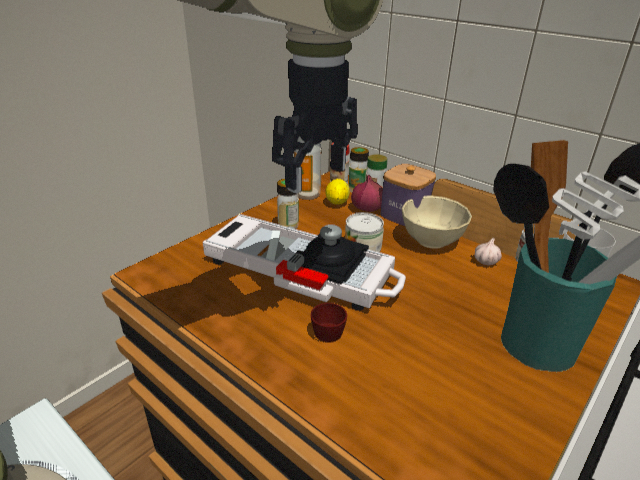

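The scene view shows the slicer with its front bar on the left (~235,228) and its loop on the right (~398,283). The red bar is near (303,275), the grey tongue near (295,262), and the cup near (328,322). The calibration gives the rotation as a quaternion, so I'll convert it.

```bash
sed -i 's/np.array(c\["rotation"\])$/Rot.from_quat(np.roll(c["rotation"],-1)).as_matrix()/; 1a from scipy.spatial.transform import Rotation as Rot' h.py
python3 - <<'E'
from h import *
for n in("scene","side","wrist"):
    im,d,K,o,R=snap(n); cv2.imwrite(f"pics/{n}1b.png",im); np.savez(n+".npz",im=im,d=d,K=K,o=o,R=R)
    P=cloud(d,K,o,R)
    h=cv2.cvtColor(im,cv2.COLOR_BGR2HSV)
    m=(((h[...,0]<8)|(h[...,0]>172))&(h[...,1]>180)&(h[...,2]>60)).astype(np.uint8)
    k,l,s,c=cv2.connectedComponentsWithStats(m)
    print(n,o)
    for i in range(1,k):
        if s[i,4]>40:
            q=P[(l==i)&(d>0)]; print(s[i],np.median(q,0).round(),q.min(0).round(),q.max(0).round())
E
```

```text
scene [  53.05613085 -405.7375373   538.63300249]
[276 260  53  29 711] [532.  32.  59.] [515.  -6.  39.] [566.  95.  63.]
[311 303  36  27 415] [515. -33.  23.] [474. -76.  -1.] [552.  11.  40.]
side [ 494.29505329 -691.66276243  459.00413348]
[450 179  17   8  77] [925. 262. 101.] [916. 256.  91.] [948. 278. 107.]
[295 248  22  21 274] [543.  16.  62.] [525.  -5.  44.] [562.  60.  65.]
wrist [523.93214802  85.1381886  373.39443764]
```

View pics/side1b.png

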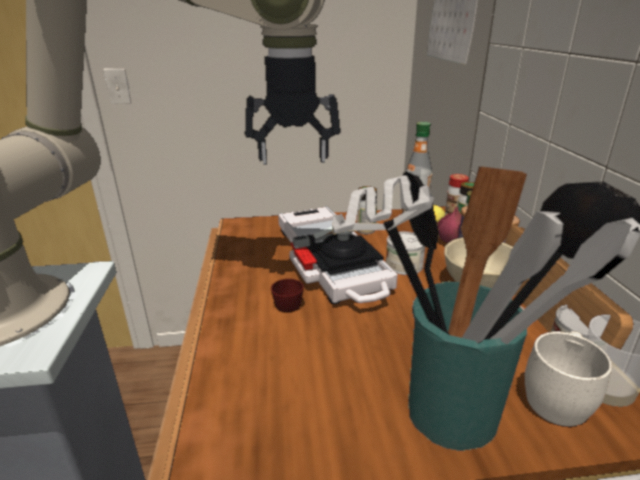

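View pics/wrist1b.png

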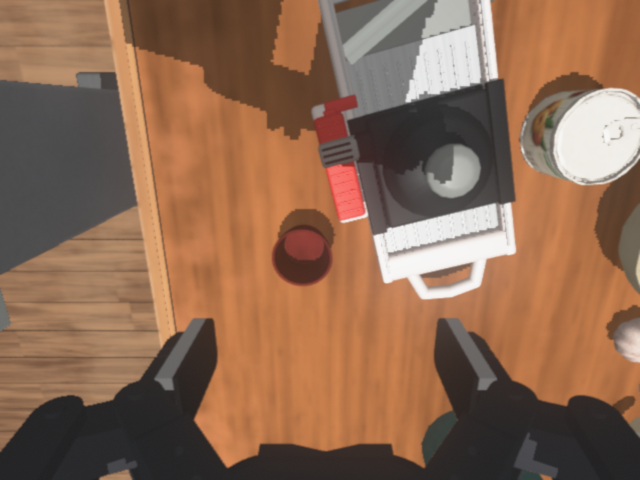

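The wrist view shows the red bar running from (335,105) at the nose to (352,220) at the rear. The grey tongue is at (339,152) with its rear edge around row 165, the cup is at (303,255) and the holder at (432,160). Slicer +x points up in this image.

Run:
```python
from h import *
z=np.load("wrist.npz"); im,d,K,o,R=[z[k] for k in("im","d","K","o","R")]
P=cloud(d,K,o,R); b,g,r=[im[...,i].astype(int) for i in range(3)]
m=((r>140)&(g<110)&(b<110)&(r-g>80)); m[:, :300]=0; m[:,370:]=0; m[:90]=0; m[225:]=0
m=cv2.morphologyEx(m.astype(np.uint8),cv2.MORPH_OPEN,np.ones((3,3)))
v,u=np.nonzero(m)
print("px",u.min(),u.max(),v.min(),v.max(),"depth z pct",np.percentile(P[v,u,2],[5,50,95]).round(1))
lo=v>168
Q=np.array([plane(a,c,61,K,o,R) for a,c in zip(u[lo],v[lo])])[:,:2]
print("rear bar part rect",cv2.minAreaRect(Q.astype(np.float32)), cv2.boxPoints(cv2.minAreaRect(Q.astype(np.float32))).round(1))
# tongue
hh=P[...,2]; 
t=(hh>74)&(hh<86); t[:,:312]=0; t[:,358:]=0; t[:120]=0; t[180:]=0
v,u=np.nonzero(t); print("tongue px",u.min(),u.max(),v.min(),v.max(),len(u))
T=np.array([plane(a,c,81,K,o,R) for a,c in zip(u,v)])[:,:2].astype(np.float32)
print(cv2.minAreaRect(T),cv2.boxPoints(cv2.minAreaRect(T)).round(1))
# slicer: left & right frame edges from holder black block
k=(r+g+b<150)&(hh>50)&(hh<115); k[:, :340]=0;k[:70]=0;k[250:]=0;k[:,530:]=0
k=cv2.morphologyEx(k.astype(np.uint8),cv2.MORPH_CLOSE,np.ones((25,25)))
v,u=np.nonzero(k); print("holder",np.median(hh[v,u]))
H=P[v,u,:2].astype(np.float32); H=H[np.isfinite(H).all(1)]
rr=cv2.minAreaRect(H); print(rr,cv2.boxPoints(rr).round(1))
```

```text
px 325 363 164 217 depth z pct [ 0.6 60.6 62.2]
rear bar part rect ((539.6157836914062, 21.291919708251953), (23.8458194732666, 41.74359893798828), 14.429781913757324) [[522.9  38.5]
 [533.3  -1.9]
 [556.4   4. ]
 [546.   44.5]]
tongue px 318 357 135 167 950
((534.076904296875, 54.43125915527344), (30.24427604675293, 18.243453979492188), 13.931280136108398) [[517.2  59.6]
 [521.6  41.9]
 [551.   49.2]
 [546.6  66.9]]
holder 69.43622544454232
((593.3411254882812, 66.35107421875), (132.21817016601562, 56.573974609375), 8.019784927368164) [[523.9  85.1]
 [531.8  29.1]
 [662.8  47.6]
 [654.9 103.6]]
```

Checks: bar width is 23.8 mm (24 expected) at height 60.6 mm (61 expected), and the tongue is 18.2 mm long, so the measurements agree. Slicer x lies along (-0.245, 0.969), with 45 mm of bar open behind the tongue. I'll press 22 mm from the bar's rear end at (539.4, 22.3), with the tool turned +75.8° so the shut fingers lie along the bar.

```bash
python3 -m pendant '[[[0.03,0.02,0,0.047,0],[0.06,0.04,0,0.094,0],[0.11,0.073,0.1,0.14,0],[0.11,0.073,0.2,0.187,0],[0.11,0.073,0.3,0.234,0],[0.11,0.073,0.4,0.281,0],[0.11,0.073,0.5,0.328,0],[0.11,0.073,0.6,0.375,0],[0.11,0.073,0.68,0.421,0],[0.11,0.073,0.68,0.421,0],[0.11,0.073,0.68,0.421,0]]]'
python3 - <<'E'
from h import *
s=ctrl.sense(); print(s["eef_pos"],Rot.from_quat(np.roll(s["ee_rot"],-1)).as_matrix().round(3),s["force"],s["grip_width"])
ims=[]
for n in("scene","wrist"):
    im,d,K,o,R=snap(n)
    if n=="scene": im=cv2.resize(im[180:330,200:400],(640,480))
    ims.append(cv2.resize(im,(400,300)))
cv2.imwrite("pics/a2.png",np.hstack(ims))
E
```

```text
time_s: 1.3
eef_pos: [539.8, 22.0, 95.7]
ee_rot: [0.0, 0.992, 0.126, 0.0]
force: [0.2, 0.5, -0.5]
grip_width: 0.001
grip_force: 0.0
[539.76706605  21.95981953  95.70600447] [[ 0.968  0.249  0.   ]
 [ 0.249 -0.968 -0.   ]
 [ 0.     0.    -1.   ]] [ 0.24218485  0.48004741 -0.50642746] 0.0005833590025683844
```

View pics/a2.png

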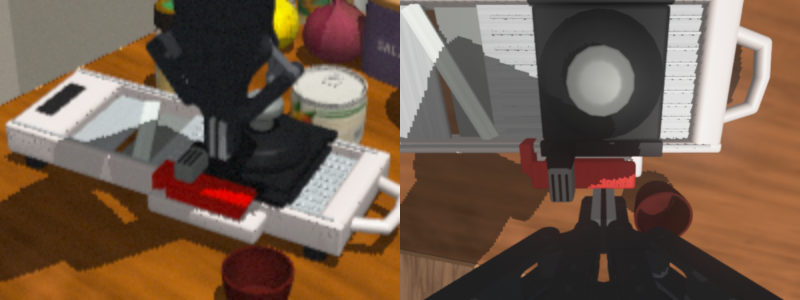

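The fingertips, shut, stand over the open rear part of the bar (right half about (600,190)), behind the tongue at (560,180) and clear of the cup at (663,205). Now I'll press.

```bash
python3 -m pendant '[[[0,0,0.1,0,0],[0,0,0.16,0,0],[0,0,0.18,0,0],[0,0,0.2,0,0],[0,0,0.215,0,0],[0,0,0.225,0,0],[0,0,0.225,0,0],[0,0,0.225,0,0]]]'
python3 - <<'E'
from h import *
s=ctrl.sense(); print(s["eef_pos"],s["force"])
im,d,K,o,R=snap("scene"); cv2.imwrite("pics/a3.png",cv2.resize(im[180:330,200:400],(640,480)))
E
```

```text
time_s: 2.2
eef_pos: [539.5, 22.0, 50.7]
ee_rot: [0.0, 0.992, 0.124, -0.0]
force: [-5.0, -0.3, 5.8]
grip_width: 0.001
grip_force: 2.9
[539.51158036  21.96516085  50.72043941] [-4.95756629 -0.33675508  5.76386017]
```

View pics/a3.png

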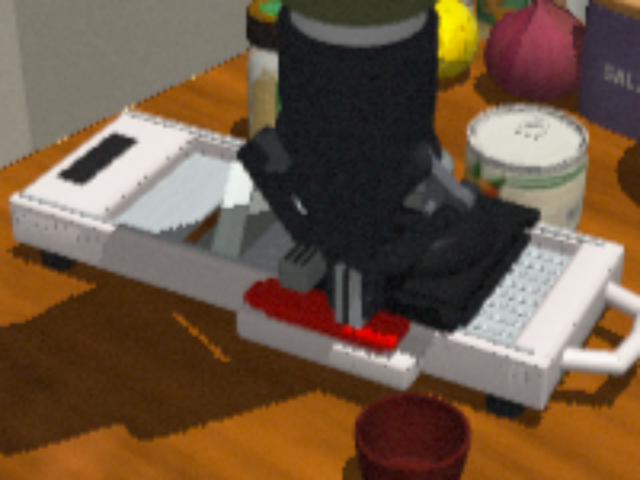

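The bar is down (5.8 N, tip at 50.7 mm, about 10 mm of travel), with the tip behind the tongue at (300,265). The -5 N in world x suggests the finger is rubbing the holder's side, so I'll shift 4 mm outward.

```bash
python3 -m pendant '[[[-0.01,0,0,0,0],[-0.02,0,0,0,0],[-0.02,0,0,0,0]]]'
```

```text
time_s: 2.55
eef_pos: [537.4, 21.0, 51.6]
ee_rot: [0.0, 0.992, 0.124, 0.003]
force: [2.3, 1.6, 5.0]
grip_width: 0.001
grip_force: 2.7
```

Side contact has gone and the rest is bar friction. Pushing forward along -tool y, slightly deeper.

```bash
python3 -m pendant '[[[0,0,0.005,0,0],[0,-0.02,0.005,0,0],[0,-0.04,0.005,0,0],[0,-0.06,0.005,0,0],[0,-0.08,0.005,0,0],[0,-0.1,0.005,0,0],[0,-0.12,0.005,0,0],[0,-0.14,0.005,0,0],[0,-0.16,0.005,0,0],[0,-0.16,0.005,0,0]]]'
python3 - <<'E'
from h import *
im,d,K,o,R=snap("scene"); cv2.imwrite("pics/a4.png",cv2.resize(im[180:330,200:400],(640,480)))
E
```

```text
time_s: 3.55
eef_pos: [529.3, 51.8, 50.5]
ee_rot: [0.001, 0.992, 0.124, 0.002]
force: [1.0, -1.0, 5.0]
grip_width: 0.003
grip_force: 2.9
```

View pics/a4.png

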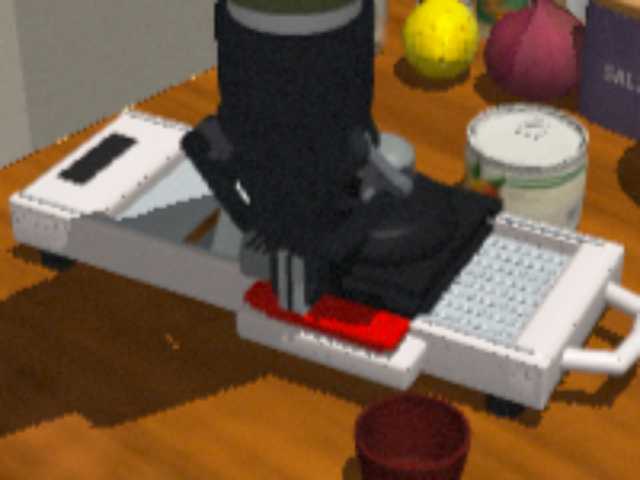

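The holder has moved about 20 mm with the slicer staying put, and the tip is pressed against the tongue at (260,262). Continuing.

```bash
python3 -m pendant '[[[0,-0.025,0,0,0],[0,-0.05,0,0,0],[0,-0.075,0,0,0],[0,-0.1,0,0,0],[0,-0.125,0,0,0],[0,-0.15,0,0,0],[0,-0.175,0,0,0],[0,-0.2,0,0,0],[0,-0.225,0,0,0],[0,-0.25,0,0,0],[0,-0.275,0,0,0],[0,-0.275,0,0,0]]]'
python3 - <<'E'
from h import *
im,d,K,o,R=snap("scene"); cv2.imwrite("pics/a5.png",cv2.resize(im[180:330,200:400],(640,480)))
E
```

```text
time_s: 4.8
eef_pos: [513.9, 106.1, 49.1]
ee_rot: [-0.0, 0.992, 0.124, -0.0]
force: [0.1, -0.3, -0.1]
grip_width: 0.0
grip_force: 0.1
```

View pics/a5.png

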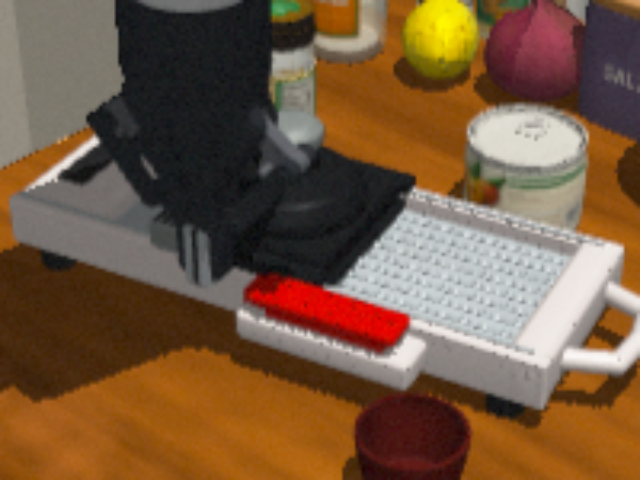

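The holder is past the nose and over the blade, and the tip has left the bar. I'll raise the tip a little and push on to the front bar.

```bash
python3 -m pendant '[[[0,-0.025,-0.02,0,0],[0,-0.05,-0.025,0,0],[0,-0.075,-0.025,0,0],[0,-0.1,-0.025,0,0],[0,-0.125,-0.025,0,0],[0,-0.15,-0.025,0,0],[0,-0.175,-0.025,0,0],[0,-0.2,-0.025,0,0],[0,-0.215,-0.025,0,0],[0,-0.215,-0.025,0,0]]]'
python3 - <<'E'
from h import *
im,d,K,o,R=snap("scene"); cv2.imwrite("pics/a6.png",cv2.resize(im[180:330,200:400],(640,480)))
E
```

```text
time_s: 5.85
eef_pos: [504.2, 147.1, 54.3]
ee_rot: [0.0, 0.992, 0.124, 0.001]
force: [0.4, -5.6, -2.4]
grip_width: 0.003
grip_force: 2.5
```

View pics/a6.png

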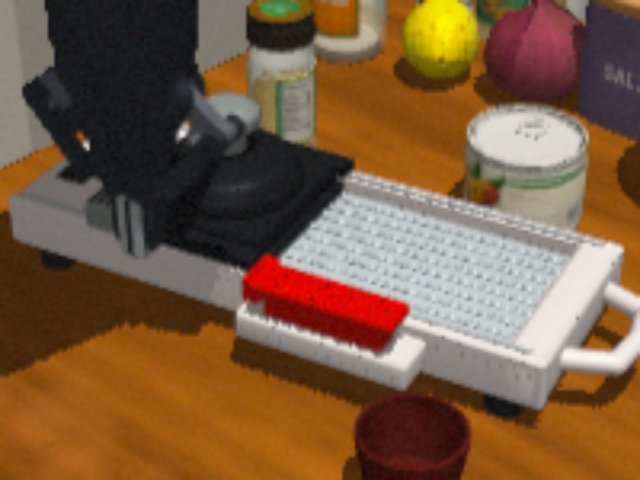

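The red bar has sprung up and the holder is against the front bar (-5.6 N resistance). I'll back off, lift, and verify.

```bash
python3 -m pendant '[[[0,0.05,0,0,0],[-0.03,0.1,0,0,0],[-0.05,0.1,-0.1,0,0],[-0.05,0.1,-0.3,0,0],[-0.05,0.1,-0.5,0,0],[-0.05,0.1,-0.7,0,0],[-0.05,0.1,-0.8,0,0],[-0.05,0.1,-0.8,0,0],[-0.05,0.1,-0.8,0,0]]]'
python3 - <<'E'
from h import *
im,d,K,o,R=snap("wrist"); P=cloud(d,K,o,R); b,g,r=[im[...,i].astype(int) for i in range(3)]
m=(r>120)&(r-g>80)&(r-b>80)&(P[...,2]>42)&(P[...,2]<70)
print("bar z",np.percentile(P[m][:,2],[10,50,90]).round(1),m.sum(),np.median(P[m],0).round())
a=cv2.resize(im,(400,300)); im,*_=snap("scene")
cv2.imwrite("pics/a7.png",np.hstack([a,cv2.resize(im[180:330,200:400],(400,300))]))
E
```

```text
time_s: 6.8
eef_pos: [498.7, 124.8, 213.8]
ee_rot: [-0.0, 0.992, 0.124, -0.0]
force: [-0.6, -0.2, -1.0]
grip_width: 0.0
grip_force: 0.0
bar z [54.9 60.9 62. ] 3569 [536.  46.  61.]
```

View pics/a7.png

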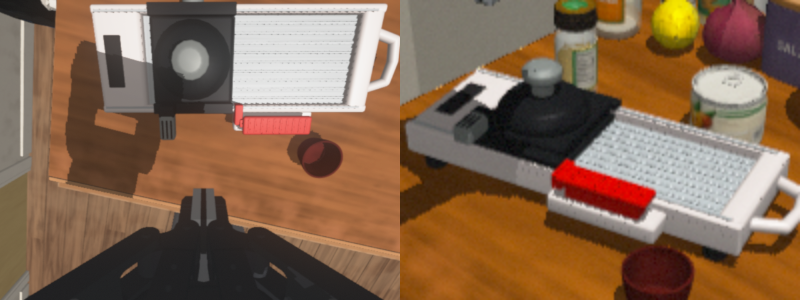

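The bar top is back at 61 mm (fully up), with the red nose right behind the holder at (238,118). The cup, jar and tin are where they were, and the arm is clear.

```bash
python3 -c "
from rig import ctrl
print(ctrl.finish_job())"
```

```text
the job is handed in; nothing more can be done
None
```

The food holder is home against the front bar with the red catch sprung up behind it; the slicer, cup, jar and tin look unmoved, the arm is clear, and the job is handed in (no verdict was returned).

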